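# Set out the model stage with its hourglass plinth

### The job

Set out the model stage: lower the green drilled slab over the four brass posts of the dark stand until it lies flat on the wood, stack the cream drilled slab on it over the same posts, and stand the hourglass upright on the middle of the cream slab. Stand the little potted tree between the two red gateposts, in the middle of their blue strip, and stand the white plaster rock just behind the stand (beyond the end away from the robot), on the line of its long axis with a gap of about 25 mm between the two. The rock and the tree may be placed at any moment; let go of everything, and leave the blue-lidded jar and the copper-coloured paint can where they are.

Things in the scene. Friction and masses are not known exactly. Their poses are not given: they have to be found in the camera images.
- stand: Fixed dark wooden base 130 x 56 x 14 mm (x, y, z) with four upright brass posts, diameter 8 mm with rounded tips, standing 42 mm above the wood (tips 56 mm over the table) at x = +-42, y = +-20 mm. Origin at the centre of its underside, on the table; x along its long side, its +x end is the one away from the robot (yaw within 0.4 rad), z up.
- gate_mid (a point): Middle of the top face of the fixed gate: a blue strip 56 x 120 x 8 mm (x, y, z) on the table carrying two red square gateposts 16 mm wide (22 mm caps), at y = +-48 mm, tops 74 mm over the table. This point is 8 mm over the table, midway between the gateposts; y points from one gatepost to the other, z up.
- green_slab_mid (a point): Centre of the loose olive-green slab, 110 x 64 x 14 mm (x, y, z; 120 g), with four through holes of 14 mm diameter at x = +-42, y = +-20 mm. It lies flat on the table at the start; the same either way round. Seated on the stand, this point is 21 mm over the table.
- cream_slab_mid (a point): Centre of the loose cream-yellow slab, same size (110 x 64 x 14 mm, 120 g), holes and axes as the green one. Seated on the green slab on the stand, this point is 35 mm over the table and its top face 42 mm (the posts stick out 14 mm above it).
- hourglass_mid (a point): Centre, half-way up, of the loose solid hourglass model (140 g): 92 mm tall, wooden end discs of 52 mm diameter and 10 mm thick at the top and the foot, teal double bulb of 44 mm largest diameter, 18 mm at the waist. Upright at the start, foot 46 mm below this point; z along its axis. It is well gripped across its top disc (36 to 46 mm above this point).
- rock_mid (a point): Centre, half-way up, of the loose white plaster rock (120 g): a rough seven-sided cone 50 mm tall, 48 mm across the foot, 42 mm across at 38 mm height, pointed above. It stands upright on its foot, 25 mm below this point.
- tree_mid (a point): Centre, half-way up, of the loose model tree (100 g): 84 mm tall, terracotta pot 40 mm in diameter and 22 mm high, dark green crown 38 mm in diameter at 34 mm height, 36 mm at 55 mm, pointed above. It stands upright on the pot, whose foot is 42 mm below this point.
- jar_mid (a point): Centre of a loose small pale jar with a blue lid, 44 mm in diameter, 60 mm tall; a bystander, to be left alone.
- can_mid (a point): Centre of a loose copper-coloured paint can, 56 mm in diameter, 70 mm tall; a bystander, to be left alone.
Mind the look-alikes: they are no part of the job. Leave any purple look-alike of the part that bears tree_mid alone.

How it is judged:
By the outcome, as a careful person would: the job done as asked, in the order asked, and still so for the second after the job is handed in, with the robot touching nothing.
It also fails if it takes over 122 s, if anything falls off the work surface, if the arm or the gripper's body presses on something with over 40 N, if the wrist force passes 120 N, or if a joint passes its speed limit or range.

### The arm

A 6-joint arm with a two-finger parallel gripper is mounted at the origin on the work surface. World frame = base frame: x ahead of the robot, y to its left, z up, the work surface at z = 0. Lengths are in m, angles in rad, forces in N, time in s.
With the tool pointing down it reaches from about 0.25 to 0.725 m from the base axis. Payload 9.7 kg.
Tool frame: the origin (TCP) lies at the very end of the fingers, on their centre line; the grasp point (between the pads) lies 19 mm behind it; z points along the fingers, x is the direction in which the jaws open and shut, and the axes are right-handed (so a half turn about z gives the same grasp; the last joint's range is limited). The gripper opens to 85 mm and grips with 20 to 120 N. Pads are 22 mm wide; open, the fingers measure 114 mm over their backs; the gripper's body (76 mm by 85 mm) begins 54 mm behind the grasp point. The pads swing forward as they close: fully open they stand 13 mm farther back than shut.
Start: joints at [0, 0.087, 0.176, 1.66, 0, 1.571], TCP at [0.55, -0, 0.231] pointing down, gripper open.
Joint ranges: [-3.13, 3.13], [-0.85, 1.81], [-1.15, 1.24], [-2.2, 2.28], [-1.44, 1.52], [-3.14, 3.14]. Speed limits (rad/s): [2.22, 2.22, 2.57, 3.14, 3.14, 3.14].

### API

Orientations are given as a rotation vector (axis times angle).
In Python, from station import move_pose, move_l, move_j, gripper_to, pause, solve_ik, read_camera, camera_params, Unreachable, hand_in, read_clock, read_qpos, read_qvel, read_tau, read_ee_pos, read_tool_rot, read_force, read_wrist_torque, read_grip_width gives the robot as it stands. Calls block until the motion is done:
- move_pose(position, orientation): joint-space move of the TCP to a pose.
- move_l(position, v=0.15, orientation=None): straight line of the TCP; orientation=None keeps the orientation; v is the mean speed in m/s.
- move_j(angles): joint-space move.
- gripper_to(opening, grip_force=None): opening from 0.0 (shut) to 1.0 (fully open); grip_force is the grip in N (None keeps the last); returns when the fingers have stopped.
- pause(seconds).
- solve_ik(position, orientation): joint angles nearest the present ones, or None.
- read_camera(name): name is "scene" or "side" or "wrist"; returns (picture, depth): 420x560x3 uint8, red, green, blue; 420x560 float32, m along the optical axis (not along the pixel's ray), 0 where there is no reading.
- camera_params(name): a dict with "fx", "fy", "cx", "cy" (pixels), "dist_coeffs" ([k1, k2, p1, p2, k3] as OpenCV has them; the pictures are not rectified), "eye" and "orientation" of the camera in the world; the wrist camera has in their place "mount" (4x4, takes a point from camera to tool coordinates, whose origin is the TCP and whose axes are the tool frame's). Camera axes: x right, y down, z forward; pixel columns grow to the right and rows downward; lengths in m; the calibration is good to about 2 mm. A picture is of the moment at which its call begins: read the wrist's pose just before it. camera_params takes no time and is no camera call.
A pose or a line that the arm cannot do raises Unreachable and nothing moves.
- hand_in(): hands the job in, once; it reports no verdict.
Readings, each from a call of its own:
- read_clock(): time.
- read_qpos(): joint angles.
- read_qvel(): joint speeds.
- read_tau(): joint torques, N m.
- read_ee_pos(): TCP position.
- read_tool_rot(): TCP orientation.
- read_force(): force on the tool from outside, world axes, zero at the start.
- read_wrist_torque(): the same for the moment, N m.
- read_grip_width(): opening from 0.0 (shut) to 1.0 (fully open).
Only numpy, scipy, OpenCV 4.12 (cv2) and the standard library are available. Lean on these libraries where they do the work, as an engineer would, in place of code of your own. Each camera call takes 0.05 s, during which the arm holds its last target. There are 200 camera calls.

## Working session

There is one attempt and no reset: what is moved stays moved. The work goes in short steps, each a Python script; the robot and the scene stay as the last script left them, time stands still between calls to the robot, and variables do not carry over. Pictures are saved under pics/ and viewed, about 12 in all and at most 16, crops included, and the job is handed in when it is done.

```bash
ls; mkdir -p pics; python3 - <<'E'
from station import *
import cv2,numpy as np
for n in("scene","side","wrist"):
    p,d=read_camera(n); cv2.imwrite(f"pics/{n}0.png",p[:,:,::-1]); np.savez(f"pics/{n}0.npz",p=p,d=d)
    print(n,camera_params(n))
print(read_ee_pos(),read_tool_rot(),read_clock())
E
```

```text
pics
scene {'fx': 388.4276869248875, 'fy': 388.4276869248875, 'cx': 280.03996588042287, 'cy': 207.17697079263206, 'dist_coeffs': array([-0.07388916,  0.        ,  0.        ,  0.        ,  0.        ]), 'eye': array([0.88007062, 0.23276291, 0.78641903]), 'orientation': array([-1.34828019, -2.45407974,  0.66852013])}
side {'fx': 467.2596234105866, 'fy': 467.2596234105866, 'cx': 279.59207783422283, 'cy': 204.355695144154, 'dist_coeffs': array([-0.08045514,  0.        ,  0.        ,  0.        ,  0.        ]), 'eye': array([ 0.41690798, -0.75047809,  0.63059088]), 'orientation': array([-2.21368333,  0.16165716, -0.07125754])}
wrist {'fx': 340.54271445527246, 'fy': 340.54271445527246, 'cx': 275.4531668106713, 'cy': 208.93980998736734, 'dist_coeffs': array([-0.02164454,  0.        ,  0.        ,  0.        ,  0.        ]), 'mount': array([[ 9.99999878e-01, -3.32100052e-04, -3.66703869e-04,
        -1.07760218e-03],
       [ 4.15423466e-04,  9.66186045e-01,  2.57845599e-01,
        -6.48925816e-02],
       [ 2.68673624e-04, -2.57845720e-01,  9.66186065e-01,
        -1.42154394e-01],
       [ 0.00000000e+00,  0.00000000e+00,  0.00000000e+00,
         1.00000000e+00]])}
[ 5.49826829e-01 -1.38547285e-05  2.30762959e-01] [ 3.14158464e+00 -1.54351168e-06 -1.58170895e-03] 0.15
```

View pics/scene0.png

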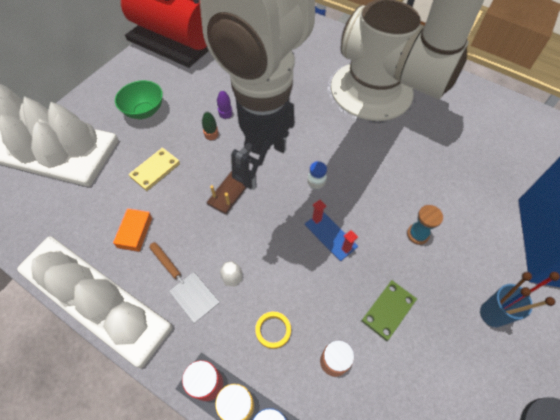

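View pics/side0.png

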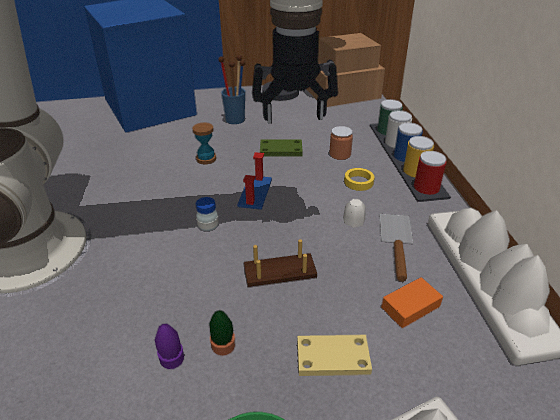

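```bash
cat > h.py <<'E'
from station import *
import cv2,numpy as np
from scipy.spatial.transform import Rotation as R
def cloud(n,p,d,T=None):
    c=camera_params(n); K=np.array([[c['fx'],0,c['cx']],[0,c['fy'],c['cy']],[0,0,1.]])
    v,u=np.nonzero(d>0)
    q=cv2.undistortPoints(np.stack([u,v],1).astype(float)[:,None],K,c['dist_coeffs'])[:,0]
    z=d[v,u]; P=np.c_[q*z[:,None],z]
    if n=='wrist': P=P@c['mount'][:3,:3].T+c['mount'][:3,3]; P=P@T[0].T+T[1]
    else: P=P@R.from_rotvec(c['orientation']).as_matrix().T+c['eye']
    return P,p[v,u]
def snap(n):
    T=(R.from_rotvec(read_tool_rot()).as_matrix(),read_ee_pos()); p,d=read_camera(n); return cloud(n,p,d,T)
def ortho(P,C,x0,x1,y0,y1,s=.001,zmax=.2):
    m=(P[:,0]>x0)&(P[:,0]<x1)&(P[:,1]>y0)&(P[:,1]<y1)&(P[:,2]<zmax); P,C=P[m],C[m]
    o=np.argsort(P[:,2]); P,C=P[o],C[o]
    im=np.zeros((int(round((x1-x0)/s)),int(round((y1-y0)/s)),3),np.uint8)
    # image: up = +x, left = +y
    r=((x1-P[:,0])/s).astype(int).clip(0,im.shape[0]-1);c=((y1-P[:,1])/s).astype(int).clip(0,im.shape[1]-1)
    im[r,c]=C[:,::-1]; return im
E
python3 - <<'E'
from h import *
A=[]
for n in("scene","side"):
    f=np.load(f"pics/{n}0.npz"); P,C=cloud(n,f['p'],f['d']); A.append((P,C))
    m=(abs(P[:,2])<.02)&(P[:,0]>.3)&(P[:,0]<.7)&(abs(P[:,1])<.3)
    print(n,"table z med",np.median(P[m,2]))
f=lambda A,s:cv2.medianBlur(cv2.dilate(ortho(A[0],A[1],.25,.75,-.4,.4,.002),np.ones((2,2))),3)
im=[cv2.resize(f(a,0),(800,500),interpolation=0)[:, :] for a in A]
both=np.vstack([cv2.resize(i,(480,300)) for i in im])
im2=cv2.resize(f((np.vstack([A[0][0],A[1][0]]),np.vstack([A[0][1],A[1][1]])),0),(800,500),interpolation=0)
cv2.imwrite("pics/orth.png",im2)
E
```

```text
scene table z med -1.7265958859424835e-05
side table z med 0.0010366075602769032
```

View pics/orth.png

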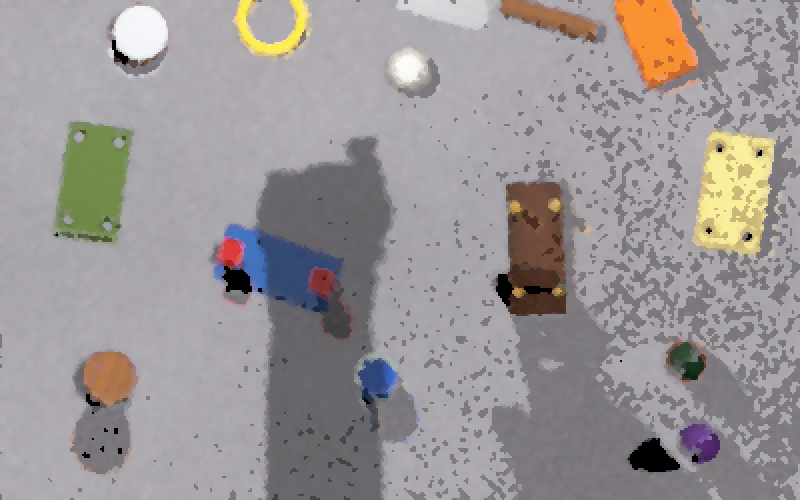

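```bash
cat >> h.py <<'E'
ROI=dict(stand=(.502,-.136,.085,.05),gate=(.483,.12,.06,.085),green=(.568,.307,.08,.06),cream=(.557,-.335,.08,.06),hour=(.372,.292,.035,.035),rock=(.68,-.01,.035,.035),tree=(.39,-.286,.035,.035))
ZR=dict(stand=(.010,.019),gate=(.005,.012),green=(.0095,.019),cream=(.0095,.019))
def rect(P):
    (c,(w,h),a)=cv2.minAreaRect((P[:,:2]*1000).astype(np.float32)); 
    if w<h: w,h,a=h,w,a+90
    return np.r_[c]/1000,w,h,np.radians((a+90)%180-90)
def meas(n,P,C,roi=None):
    cx,cy,rx,ry=roi or ROI[n]
    m=(abs(P[:,0]-cx)<rx)&(abs(P[:,1]-cy)<ry)&(P[:,2]<.12); P,C=P[m],C[m].astype(int)
    if n in ZR:
        hs=cv2.cvtColor(C.astype(np.uint8)[None],cv2.COLOR_RGB2HSV)[0].astype(int)
        m=(P[:,2]>ZR[n][0])&(P[:,2]<ZR[n][1])&(hs[:,1]>60)
        Q=P[m]; 
        if n=='gate': m&=(hs[:,0]>95)&(hs[:,0]<130); Q=P[m]
        # drop isolated pixels
        from scipy.spatial import cKDTree
        k=cKDTree(Q[:,:2]).query_ball_point(Q[:,:2],.005,return_length=True); Q=Q[k>np.median(k)*.3]
        c,w,h,a=rect(Q); out=[n,np.round(c,4),round(w,1),round(h,1),round(a,3),len(Q)]
        if n=='stand':
            T=P[(P[:,2]>.03)&(P[:,2]<.06)&(hs[m.shape[0]*0:,1]>60)]
            T=T[T[:,2]>.045]
            _,lab,ce=cv2.kmeans(T[:,:2].astype(np.float32),4,None,(3,50,1e-5),5,2)
            out+=[np.round(ce[np.lexsort((ce[:,1],ce[:,0]))],4).tolist(),T[:,2].max()]
        return out
    out=[n]
    for z0,z1 in dict(hour=[(.07,.089),(.089,.095)],rock=[(.004,.02),(.02,.04),(.04,.055)],tree=[(.004,.02),(.034,.055),(.055,.08)])[n]:
        Q=P[(P[:,2]>z0)&(P[:,2]<z1)]
        if len(Q)>8:
            c,r=cv2.minEnclosingCircle((Q[:,:2]*1000).astype(np.float32)); out+=[(z0,np.round(np.r_[c],1),round(r,1),len(Q))]
    return out
E
python3 - <<'E'
from h import *
for n in("scene","side"):
    f=np.load(f"pics/{n}0.npz"); P,C=cloud(n,f['p'],f['d']); print(n)
    for k in ROI: print(*meas(k,P,C))
E
```

```text
scene
stand [ 0.5197 -0.1348] 100.8 55.4 0.038 687 [[0.5455999970436096, -0.11140000075101852], [0.5475000143051147, -0.11500000208616257], [0.5475999712944031, -0.1518000066280365], [0.5497000217437744, -0.15520000457763672]] 0.05758741739118389
gate [0.4862 0.1246] 118.3 56.1 1.242 896
green [0.572  0.3072] 110.4 62.9 -0.141 1492
cream [ 0.5601 -0.3339] 111.1 69.4 -0.136 910
hour (0.07, array([373.9, 290.6]), 27.0, 86) (0.089, array([374.4, 290.8]), 26.0, 387)
rock (0.004, array([688.5, -13.6]), 31.6, 75) (0.02, array([682.9,  -6.5]), 21.9, 129) (0.04, array([682.6,  -5.8]), 19.7, 222)
tree (0.004, array([ 393.9, -283.2]), 19.2, 63) (0.034, array([ 393.9, -283. ]), 18.2, 89) (0.055, array([ 391.5, -283.6]), 16.9, 131)
side
stand [ 0.5007 -0.1361] 129.5 59.1 0.033 1403 [[0.4578999876976013, -0.11840000003576279], [0.4595000147819519, -0.15839999914169312], [0.5412999987602234, -0.11569999903440475], [0.5432000160217285, -0.15559999644756317]] 0.059117209344788146
gate [0.4804 0.1239] 121.1 55.7 1.246 490
green [0.5668 0.3087] 108.6 69.0 -0.172 559
cream [ 0.557  -0.3319] 110.0 67.0 -0.137 2439
hour (0.07, array([370.8, 285.2]), 23.7, 101) (0.089, array([371.1, 292.3]), 27.2, 171)
rock (0.004, array([678.9,  -6.9]), 23.7, 138) (0.02, array([679.1,  -7.9]), 23.4, 182) (0.04, array([678.6,  -8.3]), 19.3, 170)
tree (0.004, array([ 384.2, -287.5]), 22.1, 126) (0.034, array([ 388.4, -288.2]), 17.9, 210) (0.055, array([ 387.7, -286.1]), 17.5, 345)
```

```bash
cat >> h.py <<'E'
def ori(psi): return (R.from_euler('z',psi)*R.from_rotvec([np.pi,0,0])).as_rotvec()
def best(p,psi):
    c=[]
    for s in (psi,psi+np.pi,psi-np.pi):
        q=solve_ik(p,ori(s))
        if q is not None: c.append((np.abs(np.array(q)-read_qpos())[5]+ (abs(q[5])>2.8)*5,s))
    return min(c)[1]
E
python3 - <<'E'
from h import *
def look(n,x,y,z,psi,ks):
    p=[x,y,z]; s=best(p,psi); move_pose(p,ori(s)); pause(.2)
    P,C=snap('wrist'); np.savez(f'pics/w_{n}.npz',P=P,C=C); print(n,s,read_clock(),read_ee_pos())
    m=(abs(P[:,2])<.006);print('table',np.median(P[m,2]))
    for k in ks: print(*meas(k,P,C))
    return P,C
a=look('stand',.52,-.10,.25,np.pi/2,['stand','rock'])
b=look('gate',.48,.15,.25,np.pi/2,['gate'])
c=look('green',.572,.305,.22,np.pi/2-.14,['green'])
im=[cv2.resize(cv2.medianBlur(cv2.dilate(ortho(*q,x-.12,x+.12,y-.12,y+.12,.001),np.ones((2,2))),3),None,fx=1.1,fy=1.1) for q,x,y in((a,.5,-.136),(b,.483,.12),(c,.57,.307))]
cv2.imwrite('pics/w1.png',np.hstack(im))
E
```

```text
stand 1.5707963267948966 1.95 [ 0.52003674 -0.09984854  0.2499473 ]
table -0.00044561438772311446
stand [ 0.5009 -0.1364] 129.2 55.9 0.037 5451 [[0.45879998803138733, -0.11789999902248383], [0.45989999175071716, -0.15729999542236328], [0.5406000018119812, -0.11479999870061874], [0.5422000288963318, -0.1543000042438507]] 0.05747292673032395
rock (0.004, array([677.8,  -6.7]), 23.6, 269) (0.02, array([678.5,  -7.3]), 22.7, 483) (0.04, array([678.3,  -7.4]), 19.3, 641)
gate 1.5707963267948966 3.1917 [0.48034923 0.14903208 0.24993084]
table -0.0004374591167438935
gate [0.4801 0.1246] 119.8 56.1 1.251 4065
green 1.4307963267948964 4.2 [0.57201487 0.3040441  0.2212069 ]
table -0.0004956691264573487
green [0.5675 0.308 ] 108.8 64.1 -0.147 5843
```

View pics/w1.png

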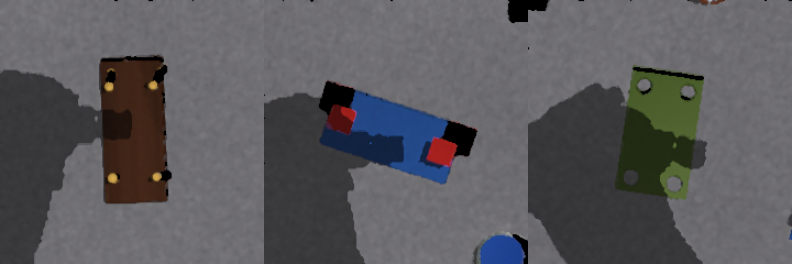

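```bash
cat >> h.py <<'E'
def guarded(x,y,z0,z1,dz=.0015,thr=3.):
    f0=read_force()[2]
    z=z0
    while z>z1:
        z-=dz; move_l([x,y,z],v=.03)
        f=read_force()[2]-f0
        if abs(f)>thr: print('contact z',read_ee_pos()[2],f); return z
    print('no contact',read_ee_pos()[2],f); return z
E
python3 - <<'E'
from h import *
x,y,a=.5675,.308,-.147
o=ori(np.pi/2+a); gripper_to(.87,60)
move_pose([x,y,.06],o); move_l([x,y,.008],v=.12)
z=guarded(x,y,.008,-.008)
move_l([x,y,z+.002],v=.03)
gripper_to(0,60); print(read_grip_width(),read_force(),read_clock())
move_l([x,y,.05],v=.1); print(read_grip_width(),read_force(),read_ee_pos())
p,d=read_camera('wrist'); cv2.imwrite('pics/g1.png',p[:,:,::-1])
E
```

```text
no contact -0.008614900545465522 -0.3326903455915823
0.7283035708646464 [0.26039391 1.06588871 6.0512718 ] 8.9917
0.7304298937718239 [-0.36800356 -0.63893374 -2.16941321] [0.56722056 0.30784843 0.04933916]
```

View pics/g1.png

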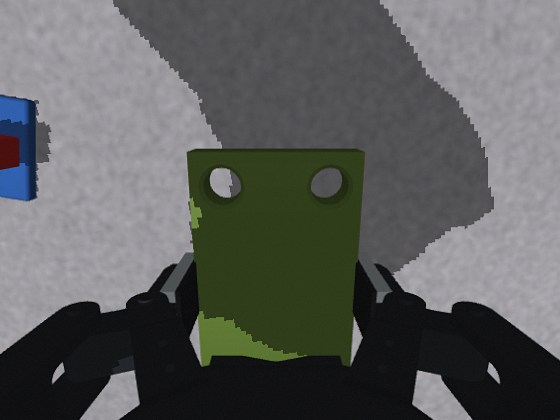

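```bash
cat >> h.py <<'E'
SX,SY,SA=.5006,-.1362,.037
def inhand(hlo,hhi):
    """slab held: pose of slab centre minus TCP, from the far visible end (tool frame)"""
    P,C=snap('wrist'); T=R.from_rotvec(read_tool_rot()).as_matrix(); t=(P-read_ee_pos())@T
    hs=cv2.cvtColor(C[None],cv2.COLOR_RGB2HSV)[0].astype(int)
    m=(hs[:,0]>=hlo)&(hs[:,0]<=hhi)&(hs[:,1]>70)&(abs(t[:,0])<.045)&(abs(t[:,1])<.08)&(t[:,2]>-.04)&(t[:,2]<.02)
    q=t[m]; print('n',len(q))
    A=np.c_[q[:,:2],np.ones(len(q))]
    for _ in range(4):
        c=np.linalg.lstsq(A,q[:,2],rcond=None)[0]; k=abs(A@c-q[:,2])<.0025; A,q=A[k],q[k]
    x=q[:,0]; print('plane tilt',c[:2],'top z at 0',c[2],'x lim',np.percentile(x,[.5,99.5]),'y lim',q[:,1].min(),q[:,1].max(),len(q))
    e=[]
    for xs in np.arange(-.028,.0281,.004):
        s=q[abs(x-xs)<.002]
        if len(s)>5: e.append((xs,s[:,1].min(),s[:,1].max()))
    e=np.array(e); print('edge ymin fit',np.polyfit(e[:,0],e[:,1],1),'ymax fit',np.polyfit(e[:,0],e[:,2],1))
E
python3 - <<'E'
from h import *
move_l([.5675,.308,.15],v=.2)
p=[SX,SY,.15]; s=best(p,np.pi/2+SA); print(s)
move_pose(p,ori(s)); pause(.2)
print(read_ee_pos(),read_clock(),read_grip_width()); inhand(30,60)
E
```

```text
1.6077963267948965
[ 0.50090822 -0.13556537  0.14989465] 12.2583 0.7328875636962201
n 32672
plane tilt [-0.0014151  -0.00076501] top z at 0 -0.019047829783400583 x lim [-0.03180594  0.03132544] y lim -0.05506406443587893 0.03705980821367614 31642
edge ymin fit [-0.00037277 -0.0548964 ] ymax fit [-0.00153434  0.03289939]
```

```bash
cat > low.py <<'E'
from h import *
def lower(ztop_seat,topoff,dx=0,dy=0):
    """ztop_seat: slab top height when seated; topoff: top above TCP in hand"""
    zs=ztop_seat-topoff; x,y=SX+dx,SY+dy
    move_l([x,y,.062],v=.12); pause(.15); print('above',read_ee_pos()); f0=read_force()
    z=.062
    while z>zs-.0005:
        z=max(z-.004,zs-.001); move_l([x,y,z],v=.05); f=read_force()-f0
        if np.abs(f).max()>6: print('z',z,'zs',zs,f.round(1),read_ee_pos())
        if np.abs(f).max()>15 : break
    print(z,zs,read_force()-f0,read_ee_pos(),read_clock())
E
python3 - <<'E'
from low import *
lower(.028,.019)
E
```

```text
above [ 0.501138   -0.13635583  0.06293434]
0.008 0.009000000000000001 [-1.64582904  1.35753814  4.76885155] [ 0.50083918 -0.13627076  0.0084239 ] 16.8417
```

```bash
python3 - <<'E'
from low import *
gripper_to(.9,60); move_l([SX,SY,.15],v=.2)
P,C=snap('wrist'); m=(abs(P[:,0]-SX)<.05)&(abs(P[:,1]-SY)<.03)&(P[:,2]<.04)&(P[:,2]>.01); Q=P[m]
c=np.linalg.lstsq(np.c_[Q[:,:2]-[SX,SY],np.ones(len(Q))],Q[:,2],rcond=None)[0]; print('green top plane',c)
p=[.557,-.333,.22]; s=best(p,np.pi/2-.137); move_pose(p,ori(s)); pause(.2)
P,C=snap('wrist'); print(s,read_clock()); print(*meas('cream',P,C)); print(*meas('tree',P,C))
E
```

```text
green top plane [0.00700619 0.00245043 0.02700321]
1.4337963267948965 19.175
cream [ 0.5568 -0.3334] 109.3 64.2 -0.135 5822
tree (0.004, array([ 395.8, -288. ]), 17.6, 143) (0.034, array([ 397.1, -287.7]), 15.7, 291) (0.055, array([ 403. , -289.3]), 7.3, 42)
```

```bash
python3 - <<'E'
from low import *
x,y,a=.5568,-.3334,-.135
o=ori(np.pi/2+a); gripper_to(.87,60)
move_pose([x,y,.06],o); move_l([x,y,.006],v=.15); move_l([x,y,-.006],v=.04)
gripper_to(0,60); move_l([x,y,.15],v=.2)
p=[SX,SY,.15]; s=best(p,np.pi/2+SA); move_pose(p,ori(s)); pause(.2)
print(s,read_clock(),read_grip_width(),read_ee_pos()); inhand(18,35)
p,d=read_camera('wrist'); cv2.imwrite('pics/c1.png',p[:,:,::-1])
E
```

```text
1.6077963267948965 23.25 0.7285090791614277 [ 0.50094938 -0.13730307  0.14965194]
n 32795
plane tilt [-0.00075412 -0.0015481 ] top z at 0 -0.01884331472956727 x lim [-0.03204748  0.03122991] y lim -0.05526111487942111 0.037200795696405296 31810
edge ymin fit [ 0.00011543 -0.05505697] ymax fit [0.00137256 0.03297498]
```

View pics/c1.png

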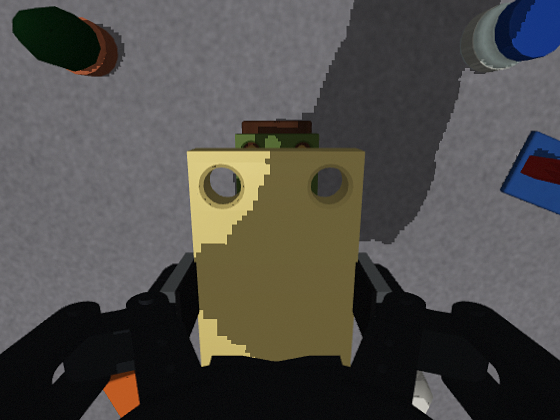

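```bash
python3 - <<'E'
from low import *
lower(.042,.019)
E
```

```text
above [ 0.50117348 -0.13635815  0.06296991]
z 0.022000000000000002 zs 0.023000000000000003 [-0.3 -0.7  6.2] [ 0.50105533 -0.13632722  0.02259794]
0.022000000000000002 0.023000000000000003 [-0.27016954 -0.73621566  6.21041505] [ 0.50105533 -0.13632722  0.02259794] 26.8833
```

```bash
python3 - <<'E'
from low import *
gripper_to(.9,60); move_l([SX,SY,.16],v=.2)
P,C=snap('wrist'); m=(abs(P[:,0]-SX)<.05)&(abs(P[:,1]-SY)<.03)&(P[:,2]<.05)&(P[:,2]>.03); Q=P[m]
for _ in range(4):
    c=np.linalg.lstsq(np.c_[Q[:,:2]-[SX,SY],np.ones(len(Q))],Q[:,2],rcond=None)[0]
    Q=Q[abs(np.c_[Q[:,:2]-[SX,SY],np.ones(len(Q))]@c-Q[:,2])<.003]
print('cream top plane',c,len(Q)); print(rect(Q[(Q[:,2]>.036)&(Q[:,2]<.046)]))
p=[.41,.27,.27]; s=best(p,np.pi/2); move_pose(p,ori(s)); pause(.2)
P,C=snap('wrist'); print(s,read_clock(),read_ee_pos()); print(*meas('hour',P,C)); 
p,d=read_camera('wrist'); cv2.imwrite('pics/h1.png',p[:,:,::-1])
E
```

```text
cream top plane [-4.60140937e-04  7.82321262e-05  4.14282967e-02] 8507
(array([ 0.50060913, -0.13619699]), 99.97725677490234, 59.986167907714844, np.float64(-0.00040892838538166703))
1.5707963267948966 29.9083 [0.41034385 0.26943023 0.26982907]
hour (0.089, array([370.6, 292. ]), 25.8, 2369)
```

View pics/h1.png

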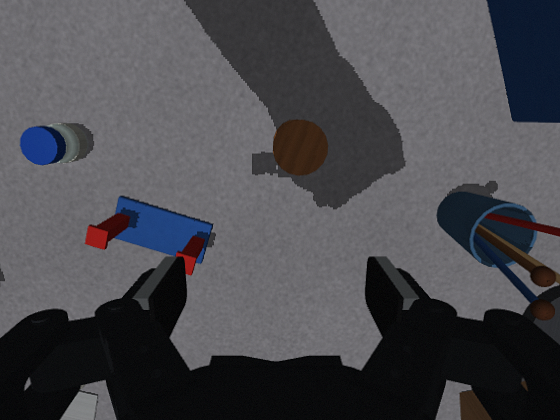

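```bash
python3 - <<'E'
from low import *
x,y,zt=.3706,.292,.070
o=ori(np.pi/2); gripper_to(.9,60)
move_pose([x,y,.16],o); move_l([x,y,zt],v=.1); pause(.1); print(read_ee_pos())
gripper_to(0,60); z0=read_ee_pos()[2]; print(read_grip_width(),z0,read_force())
move_l([x,y,.2],v=.2)
p=[SX,SY,.2]; s=best(p,np.pi/2); move_pose(p,ori(s)); 
x,y=SX,SY
move_l([x,y,zt+.042+.012],v=.12); pause(.15); f0=read_force(); print(read_ee_pos(),read_grip_width())
z=zt+.054
while z>zt+.038:
    z-=.0015; move_l([x,y,z],v=.03); f=(read_force()-f0)
    if abs(f[2])>3: break
print(z-zt,f,read_ee_pos(),read_clock())
p,d=read_camera('side'); cv2.imwrite('pics/h2.png',cv2.resize(p[150:330,190:430,::-1],None,fx=3,fy=3))
E
```

```text
[0.37095526 0.29225301 0.07074318]
0.5671434916490289 0.07079283326910771 [-0.79918456 -0.22380898  4.65273084]
[ 0.50110152 -0.13632406  0.12500387] 0.5690989328311852
0.04199999999999998 [-0.53433439  1.18734932  7.73362301] [ 0.5009067  -0.13623396  0.11282685] 37.625
```

View pics/h2.png

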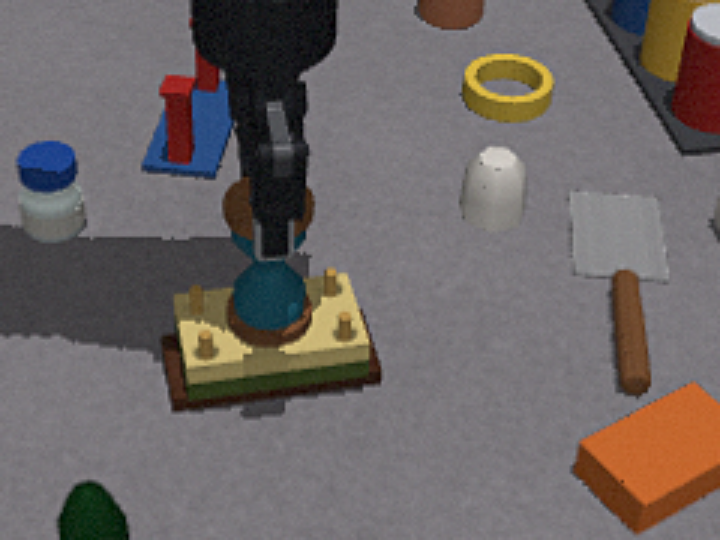

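```bash
python3 - <<'E'
from low import *
gripper_to(.8,60); move_l([SX,SY,.22],v=.15)
P,C=snap('wrist'); 
x,y=.6782,-.0073; p=[x,y,.12]; s=best(p,np.pi/2); move_pose(p,ori(s)); move_l([x,y,.003],v=.1)
gripper_to(0,40); print(read_grip_width(),read_ee_pos(),read_force()); z0=read_ee_pos()[2]
move_l([x,y,.10],v=.15)
tx,ty=SX+.114*np.cos(SA),SY+.114*np.sin(SA); p=[tx,ty,.10]; s=best(p,np.pi/2+SA); move_pose(p,ori(s)); pause(.2)
move_l([tx,ty,.016],v=.1); f0=read_force(); z=.012
while z>-.002:
    z-=.0015; move_l([tx,ty,z],v=.03); f=(read_force()-f0)
    if abs(f[2])>3: break
print(z,f,read_ee_pos(),read_grip_width())
gripper_to(.75); move_l([tx,ty,.25],v=.2)
move_pose([tx-.05,ty+.0,.30],ori(s)); pause(.2)
P,C=snap('wrist'); print(read_clock()); print(*meas('hour',P-[0,0,.042],C,(SX,SY,.04,.04)));print(*meas('rock',P,C,(tx,ty,.035,.035)))
p,d=read_camera('wrist'); cv2.imwrite('pics/r1.png',p[:,:,::-1])
E
```

```text
0.5167882248365127 [ 0.67869072 -0.00726496  0.0040554 ] [-0.9368008  -0.81939656  6.02137148]
0.0030000000000000022 [-2.69866559 -0.04908169  6.11943206] [ 0.61463618 -0.13200261  0.00403315] 0.5244749536557085
48.075
hour (0.089, array([ 501.2, -136.3]), 25.8, 2743)
rock (0.004, array([ 608.5, -132. ]), 22.4, 119) (0.02, array([ 613. , -132.2]), 22.1, 295) (0.04, array([ 614. , -131.6]), 19.2, 623)
```

View pics/r1.png

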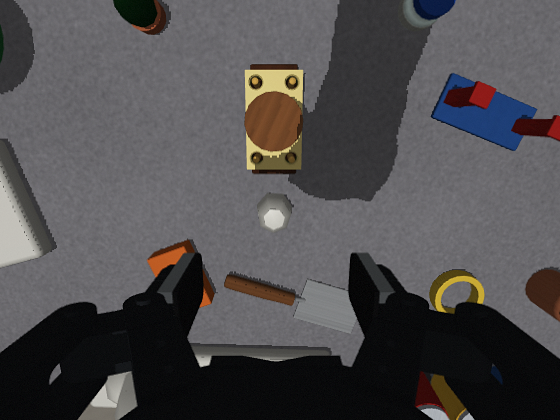

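```bash
python3 - <<'E'
from low import *
p=[.43,-.28,.27]; s=best(p,np.pi/2); move_pose(p,ori(s)); pause(.2)
P,C=snap('wrist'); print(s,read_clock(),read_ee_pos()); print(*meas('tree',P,C))
print(*meas('tree',*snap('side')))
for n,ps in(('a',1.249-np.pi/2),('b',1.249+np.pi/2)): print(n,solve_ik([.4801,.1243,.1],ori(ps)))
p,d=read_camera('wrist'); cv2.imwrite('pics/t1.png',p[:,:,::-1])
E
```

```text
1.5707963267948966 49.2 [ 0.43090933 -0.27926774  0.26995772]
tree (0.034, array([ 386.5, -285.9]), 18.0, 66) (0.055, array([ 387. , -285.9]), 17.4, 785)
tree (0.004, array([ 387.8, -288.9]), 18.5, 124) (0.034, array([ 388.3, -288.6]), 17.7, 208) (0.055, array([ 387.4, -286.3]), 17.6, 349)
a [ 0.25334155 -0.05165868 -0.21788571  1.4045693   0.          2.14593421]
b [ 0.25334155 -0.05165868 -0.21788571  1.4045693   0.         -0.99565845]
```

View pics/t1.png

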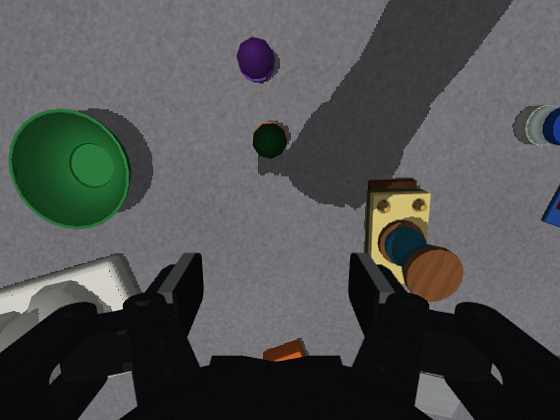

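```bash
python3 - <<'E'
from low import *
x,y,zt=.387,-.286,.024
gripper_to(.8,40); o=ori(np.pi/2)
move_pose([x,y,.15],o); move_l([x,y,zt],v=.1); pause(.1)
gripper_to(0,40); print(read_grip_width(),read_ee_pos()); move_l([x,y,.22],v=.2); print(read_grip_width())
gx,gy,ps=.4802,.1244,1.25-np.pi/2
p=[gx,gy,.22]; s=best(p,ps); print(s); move_pose(p,ori(s)); pause(.1)
move_l([gx,gy,zt+.02],v=.1); pause(.1); f0=read_force(); print(read_ee_pos()); z=zt+.015
while z>zt+.003:
    z-=.0015; move_l([gx,gy,z],v=.03); f=(read_force()-f0)
    if abs(f[2])>3: break
print(z-zt,f,read_ee_pos(),read_grip_width())
gripper_to(.75); move_l([gx,gy,.25],v=.15)
s=best([gx,gy+.03,.27],np.pi/2);move_pose([gx,gy+.03,.27],ori(s)); pause(.2)
P,C=snap('wrist'); print(read_clock()); print(*meas('gate',P,C)); print(*meas('tree',P-[0,0,.008],C,(gx,gy,.03,.03)))
p,d=read_camera('wrist'); 
q,d=read_camera('side'); cv2.imwrite('pics/t2.png',np.hstack([cv2.resize(p,(400,300)),cv2.resize(q,(400,300))])[:,:,::-1])
E
```

```text
0.4182936730871371 [ 0.3872414  -0.28617075  0.02445887]
0.4176378363252704
-3.4623889803846897
[0.48042474 0.12446671 0.04438954]
0.007499999999999993 [-3.37936874  0.26687179  9.11789231] [0.48037667 0.12446107 0.03248864] 0.41682629376663116
61.5917
gate [0.4801 0.1247] 119.7 56.0 1.255 2574
tree (0.004, array([471.4, 129.6]), 16.3, 31) (0.034, array([478.3, 126.3]), 18.2, 147) (0.055, array([478.6, 125.4]), 17.5, 778)
```

View pics/t2.png

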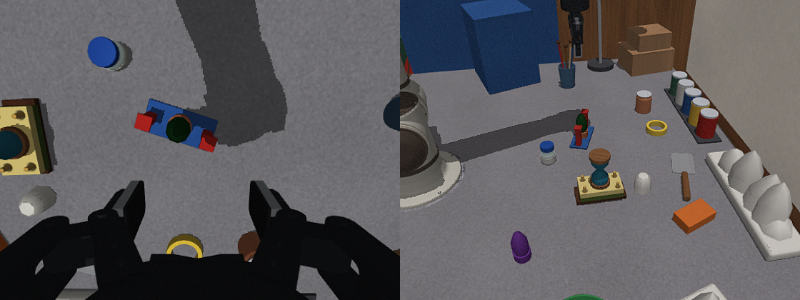

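```bash
python3 - <<'E'
from station import *
hand_in(); print(read_clock())
E
```

```text
the job is handed in; nothing more can be done
the job is handed in; nothing more can be done
```

The model stage is set out as asked and was handed in at about 62 s, with everything let go. The jar, the can and the purple look-alike were never touched.

| Piece | Last check |
|---|---|
| Green slab | Top measured about 27 mm over the table, against 28 mm when seated. The fitted tilt was under 0.01 rad. |
| Cream slab | Top measured 41.4 mm, against 42 mm, and flat. |
| Hourglass | Top disc level and within about 1 mm of the middle of the stand. |
| Rock | Placed 114 mm from the stand's centre along its axis, which gives a gap of about 25 mm. It was measured within 1–2 mm of that point. I worked the gap out from positions and did not measure it directly. |
| Tree | Upright, within about 2 mm of the middle of the blue strip. |

- **Camera disagreement:** At the start the scene camera disagreed with the other two by 3–5 mm in x. I relied on the wrist camera, which agreed with the side camera.
- **Low-height fits:** The wrist camera's readings near the foot of the rock and the tree were 6–10 mm off. Most of each foot was hidden from it, so I used the readings higher up.

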